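# Feel along a cover's sealing bead for burrs

### The job

Feel the raised brass bead on the round cover for burrs: start at the end by the red dot and run a fingertip along the top of the bead, round to its other end, so lightly that the spring table under the cover is never pushed down to its stop. Then take the hand away, leaving the cover in place between its pins. Nothing is to be picked up, and the bush on the cover, the gauge block and the oiler stay where they stand.

Things in the scene. Friction and masses are not known exactly. Their poses are not given: they have to be found in the camera images.
- cover_centre (a point): top of the low hub in the middle of the loose round dark steel cover (disc 184 mm across, 10 mm thick, 0.6 kg, a 24 mm wide lug sticking out 20 mm on one side), which lies flat between upright pins on a round aluminium spring table 232 mm across. Own axes: z up, -x to the lug, +x to the middle of the bead.
- bead_start (a point): end of the brass bead by the painted red dot (14 mm across) on the cover: mid-width, on the bead's top. The bead is a rib 8 mm wide standing 8 mm above the cover's face, its top about 64 mm above the bench.
- bead_end (a point): the plain end of the bead, mid-width, on its top. From bead_start the bead runs counter-clockwise seen from above, as an arc of 78 mm radius (centre line) round the cover's middle, 168 degrees, 229 mm long, to this end.
- table_top (a joint): how far the spring table's top has sunk, in m: 0 when up; the top sinks straight down, without tipping, and springs back; stop at 0.012. It begins to sink at about 2 N of downward push on the cover and sinks about 1 mm more for each further 0.6 N (about 8 N at 0.010).
- cover_seat (a point): mid-point of the upper face of the spring table's top, on which the cover lies; 13 mm below cover_centre when the cover is in place; sinks with the table top. Its z is up.
- bush: loose turned white aluminium bush standing on the cover's hub, flange 48 mm across, 28 mm tall; origin in the middle of its underside. To be left alone.
- gauge_block: loose steel gauge block standing on the bench, 30 x 20 x 35 mm tall; origin in the middle of its underside. To be left alone.
- oiler: loose cream needle oiler bottle with a red spout standing on the bench, 27 mm across, 102 mm tall; origin in the middle of its underside. To be left alone.
- bead_1: first of the six joined sections of the brass bead: 44 mm long along the path. Origin on the bead's top face, in the middle of its width, half-way along this section; its x axis points along the path away from the red dot, y to the inside of the curve, z up. It begins at the red dot; bead_2 to bead_6 follow.
- bead_2: second of the six joined sections of the brass bead: 42 mm long along the path. Origin on the bead's top face, in the middle of its width, half-way along this section; its x axis points along the path away from the red dot, y to the inside of the curve, z up.
- bead_3: third of the six joined sections of the brass bead: 42 mm long along the path. Origin on the bead's top face, in the middle of its width, half-way along this section; its x axis points along the path away from the red dot, y to the inside of the curve, z up.
- bead_4: fourth of the six joined sections of the brass bead: 42 mm long along the path. Origin on the bead's top face, in the middle of its width, half-way along this section; its x axis points along the path away from the red dot, y to the inside of the curve, z up.
- bead_5: fifth of the six joined sections of the brass bead: 39 mm long along the path. Origin on the bead's top face, in the middle of its width, half-way along this section; its x axis points along the path away from the red dot, y to the inside of the curve, z up.
- bead_6: last of the six joined sections of the brass bead: 20 mm long along the path. Origin on the bead's top face, in the middle of its width, half-way along this section; its x axis points along the path away from the red dot, y to the inside of the curve, z up. It ends at the plain end.
There are look-alikes about, which are no part of the job. Of the things shaped like the part that bears cover_centre, the dark steel one is meant.

How it is judged:
By the outcome, as a careful person would: the job done as asked, in the order asked, and still so for the second after the job is handed in, with the robot touching nothing.
It also fails if it takes over 51 s, if anything falls off the work surface, if the arm or the gripper's body presses on something with over 40 N, if the wrist force passes 120 N, or if a joint passes its speed limit or range.

### The arm

A 6-joint arm with a two-finger parallel gripper is mounted at the origin on the work surface; the furniture and walls round the work are solid. World frame = base frame: x ahead of the robot, y to its left, z up, the work surface at z = 0. Lengths are in m, angles in rad, forces in N, time in s.
With the tool pointing down it reaches from about 0.35 to 0.95 m from the base axis. Payload 17.4 kg.
Tool frame: the origin (TCP) lies between the finger pads; the fingertips stand manip.nose_length ahead of it and the grasp point (between the pads) lies 2 mm behind it (manip.nose_length is the distance from the TCP to the fingertips, in m); z points along the fingers, y is the direction in which the jaws open and shut (so a half turn about z gives the same grasp; the last joint's range is limited). The gripper opens to 93 mm and grips with 3 to 60 N. Pads are 15 mm wide; open, the fingers measure 128 mm over their backs; the gripper's body (75 mm by 188 mm) begins 65 mm behind the grasp point.
Start: joints at [-1.304, 0.116, 1.442, -0, 1.584, -0.038], TCP at [0.203, -0.644, 0.236] pointing down, gripper open.
Joint ranges: [-2.83, 2.83], [-0.83, 2.19], [0.07, 2.5], [-1.14, 4.28], [0.01, 3], [-2.97, 2.97]. Speed limits (rad/s): [1.89, 1.89, 2.22, 3.14, 3.14, 3.14].

### API

Orientations are given as a rotation vector (axis times angle).
In Python, from rig import manip, viewer gives the robot as it stands. The module is installed in compiled form; this text tells all that it offers.
- The arm moves only by the tool apply_moves, never from a script. Its argument "rows" is a list that holds one entry, the list of rows, each a list of 7 numbers: the turn, a rotation vector about the tool's x, y, z in rad, then the shift along the tool's x, y, z in mm, then the opening, from -1 (shut) to 1 (fully open), so that 0 is half open. A call has 1 to 12 rows; each row is the pose to reach, as a shift and turn from the pose measured when the call began, along the tool's axes at that moment; what a row does not reach only later rows make up. A row lasts 1/10 s, in which the tool goes at most 50 mm and 8.59 degrees, less where a joint would pass 70% of its speed; a pose out of reach is approached as far as the arm can. A call with a gripper value outside its range is refused whole. The fingers move at their own pace and stop on an object; "force" is the grip in N (left out, the last holds). Time passes only in rows, so rows that repeat a pose let the fingers close. It gives the time, the measured TCP pose, the force and the opening at its end, in the units of the state.
- manip.get_obs(): the state, without advancing time (a new reading comes with each control period).
- viewer.read_camera(name): name is "scene" or "top"; returns a dict with "pixels" (400x640x3 uint8, red, green, blue), "z_map" (400x640 float32, m along the optical axis (not along the pixel's ray), 0 where there is no reading), "intrinsics" (3x3 intrinsics, pixels), "position" and "rotation" of the camera in the world. Camera axes: x right, y down, z forward; pixel columns grow to the right and rows downward; lengths in m; the calibration is good to about 2 mm. A picture is of the moment at which its call begins.
- manip.hand_in(): hands the job in, once; it reports no verdict.
The state is a dict: "clock": time; "joint_pos": joint angles; "joint_velocities": joint speeds; "joint_efforts": joint torques, N m; "ee_pos": TCP position; "orientation": TCP orientation; "force": force on the tool from outside, world axes, zero at the start; "moment": the same for the moment, N m; "opening": finger opening in m.
Only numpy, scipy, OpenCV 4.12 (cv2) and the standard library are available. Lean on these libraries where they do the work, as an engineer would, in place of code of your own. Each camera call takes 0.05 s, during which the arm holds its last target. There are 200 camera calls.

## Working session

There is one attempt and no reset: what is moved stays moved. The work goes in short steps, Python scripts to look and compute and a tool call to move; the robot and the scene stay as the last step left them, time stands still between calls to the robot, and variables do not carry over. Pictures are saved under pics/ and viewed, about 8 in all and at most 12, crops included, and the job is handed in when it is done.

Besides the shell and the picture viewer there is one more tool, called after "Call:" as name(argument=value, ...) on one line, values as JSON. apply_moves: Moves the arm, as the interface text tells. Its arguments: {"type":"object","properties":{"rows":{"type":"array","items":{"type":"array","items":{"type":"array","items":{"type":"number"}}}},"force":{"type":"number"}},"required":["rows"]}

```bash
mkdir -p pics; cat > h.py <<'E'
import numpy as np, cv2
from rig import manip, viewer
def snap(n):
    r=viewer.read_camera(n); np.savez(f'{n}.npz',**r); return r
def world(r,u,v,z):
    K=np.array(r['intrinsics']);R=np.array(r['rotation']);p=np.array(r['position'])
    d=R@np.linalg.inv(K)@np.array([u,v,1.]); return p+d*(z-p[2])/d[2]
def wmap(r):
    K=np.array(r['intrinsics']);R=np.array(r['rotation']);p=np.array(r['position'])
    v,u=np.mgrid[:400,:640]; d=np.stack([u,v,np.ones_like(u)],-1)@np.linalg.inv(K).T
    return (d*r['z_map'][...,None])@R.T+p
E
python3 - <<'E'
from h import *
for n in('top','scene'):
    r=snap(n); print(n,r['position'],r['rotation'],r['intrinsics'])
    cv2.imwrite(f'pics/{n}1.png',r['pixels'][...,::-1])
print(manip.get_obs(),manip.nose_length)
E
```

```text
top [ 0.31949597 -0.0061892   1.01305448] [-2.14264655  2.13375934 -0.12240258] [[396.26521156   0.         312.18378489]
 [  0.         396.26521156 196.95849098]
 [  0.           0.           1.        ]]
scene [-0.29164133  0.86094124  0.96954911] [-0.84178864  2.44604118 -1.15937524] [[492.08229019   0.         311.62369089]
 [  0.         492.08229019 204.78635343]
 [  0.           0.           1.        ]]
{'clock': 0.1, 'joint_pos': array([-1.30380125e+00,  1.16448498e-01,  1.44218531e+00,  1.01955912e-05,
        1.58399579e+00, -3.78214793e-02]), 'joint_velocities': array([ 0.00018507, -0.00241985, -0.00127529,  0.00167444, -0.00051096,
        0.00108612]), 'joint_efforts': array([ 2.83708650e-03, -7.22892308e+01, -6.23863578e+01,  7.82041694e-02,
        2.27157556e-02, -7.44619206e-05]), 'ee_pos': array([ 0.20251817, -0.64373632,  0.2349801 ]), 'orientation': array([-3.10415694e+00, -4.76796874e-01,  1.70268559e-04]), 'force': array([-0.19592439,  0.45056884,  0.49035773]), 'moment': array([-0.02043694,  0.02547832,  0.04349525]), 'opening': 0.09296310419547295} 0.017
```

View pics/top1.png

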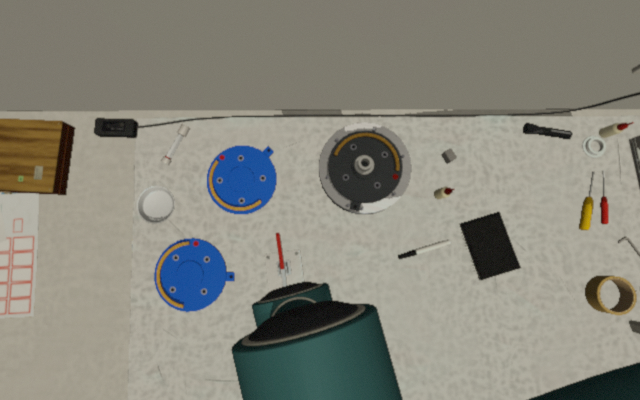

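View pics/scene1.png

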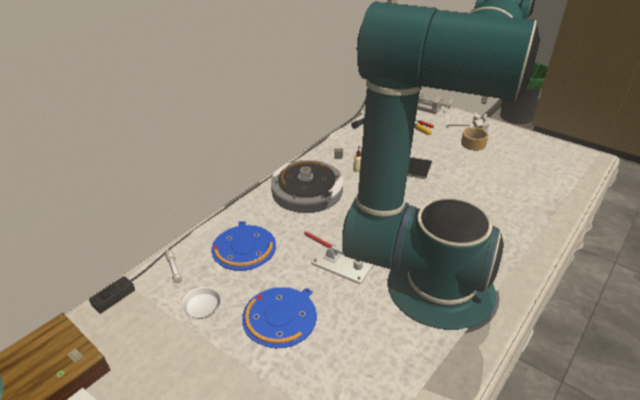

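The dark cover is at about (365,167) in the top view, with the red dot near (396,177). The two blue discs are look-alikes. Next I'll measure the cover.

```bash
sed -i "s/R=np.array(r\['rotation'\])/R=cv2.Rodrigues(np.array(r['rotation'],float))[0]/" h.py
cat > m.py <<'E'
from h import *
def circ(P):
    A=np.c_[2*P,np.ones(len(P))]; s=np.linalg.lstsq(A,(P**2).sum(1),rcond=None)[0]
    R=np.sqrt(s[2]+s[0]**2+s[1]**2); res=np.hypot(*(P-s[:2]).T)-R
    return s[:2],R,res.std()
rs={n:dict(np.load(n+'.npz')) for n in('top','scene')}
for n,box in(('top',(310,115,470,225)),('scene',(262,140,375,215))):
    r=rs[n]; W=wmap(r); x0,y0,x1,y1=box
    hsv=cv2.cvtColor(r['pixels'],cv2.COLOR_RGB2HSV); m=np.zeros((400,640),bool); m[y0:y1,x0:x1]=1
    h,s,v=[hsv[...,i].astype(int) for i in range(3)]
    bead=m&(h>10)&(h<28)&(s>110)&(v>60); red=m&((h<7)|(h>172))&(s>110)&(v>50)
    for nm,k,z in(('bead',bead,.064),('red',red,.056)):
        nc,l,st,_=cv2.connectedComponentsWithStats(k.astype(np.uint8))
        for i in range(1,nc):
            if st[i,4]<8: continue
            vv,uu=np.where(l==i); P=np.array([world(r,a,b,z)[:2] for a,b in zip(uu,vv)])
            print(n,nm,st[i],'px',uu.mean().round(1),vv.mean().round(1),'mean',P.mean(0).round(4),'depthz',np.median(W[vv,uu,2]).round(4))
            if nm=='bead' and st[i,4]>60:
                c,R,sd=circ(P); a=np.unwrap(np.sort(np.degrees(np.arctan2(*(P-c).T[::-1])))); print('  circ',c.round(4),R.round(4),sd.round(4),'ang',np.degrees(np.arctan2(*(P-c).T[::-1])).min(),np.degrees(np.arctan2(*(P-c).T[::-1])).max())
    Wm=W[y0:y1,x0:x1].reshape(-1,3)
    for lo,hi in((.03,.04),(.040,.05),(.052,.0585),(.0605,.067),(.078,.1)):
        q=Wm[(Wm[:,2]>lo)&(Wm[:,2]<hi)]
        if len(q)>5: print(n,'z',lo,hi,len(q),q.mean(0).round(4),q.min(0).round(3),q.max(0).round(3))
    cv2.imwrite(f'pics/{n}c.png',cv2.resize(r['pixels'][y0:y1,x0:x1,::-1],None,fx=5,fy=5,interpolation=cv2.INTER_CUBIC))
E
python3 m.py
```

```text
top bead [334 132  66  39 397] px 370.0 144.8 mean [ 0.5816 -0.1237] depthz 0.0619
  circ [ 0.5319 -0.1117] 0.0774 0.0031 ang -100.1632324977044 71.92095881707876
top red [392 174   7   6  31] px 395.1 176.3 mean [ 0.5045 -0.1849] depthz 0.0551
top red [445 188   7   6  26] px 448.0 190.5 mean [ 0.4697 -0.3117] depthz 0.0765
top z 0.03 0.04 133 [ 0.538  -0.2925  0.0345] [ 0.418 -0.343  0.03 ] [ 0.627 -0.006  0.04 ]
top z 0.04 0.05 2254 [ 0.5293 -0.1129  0.0447] [ 0.417 -0.303  0.04 ] [0.647 0.001 0.05 ]
top z 0.052 0.0585 3453 [ 0.5239 -0.1127  0.055 ] [ 0.422 -0.316  0.052] [ 0.628 -0.016  0.058]
top z 0.0605 0.067 430 [ 0.5626 -0.1266  0.0629] [ 0.448 -0.31   0.061] [ 0.615 -0.036  0.067]
top z 0.078 0.1 133 [ 0.526  -0.1314  0.0848] [ 0.465 -0.311  0.078] [ 0.551 -0.092  0.099]
scene bead [281 162  44  23 119] px 297.3 168.4 mean [ 0.5824 -0.1258] depthz 0.0646
  circ [ 0.5336 -0.1096] 0.077 0.0028 ang -98.96760721749533 70.05073882441121
scene red [357 151   3   5  12] px 357.9 153.2 mean [ 0.4831 -0.3262] depthz 0.0755
scene z 0.03 0.04 184 [ 0.6251 -0.2213  0.0358] [ 0.42  -0.347  0.03 ] [0.707 0.    0.04 ]
scene z 0.04 0.05 801 [ 0.5355 -0.0976  0.0468] [ 0.418 -0.337  0.04 ] [0.708 0.008 0.05 ]
scene z 0.052 0.0585 751 [ 0.5265 -0.1063  0.0563] [ 0.424 -0.304  0.052] [0.709 0.006 0.058]
scene z 0.0605 0.067 482 [ 0.5612 -0.1216  0.0629] [ 0.442 -0.312  0.061] [ 0.711 -0.021  0.067]
scene z 0.078 0.1 241 [ 0.6309 -0.1437  0.0877] [ 0.464 -0.316  0.078] [ 0.71  -0.084  0.1  ]
```

View pics/topc.png

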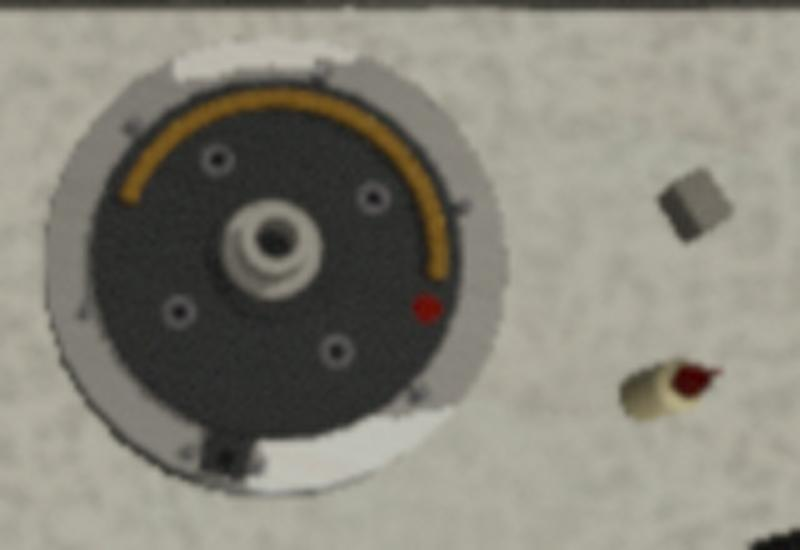

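View pics/scenec.png

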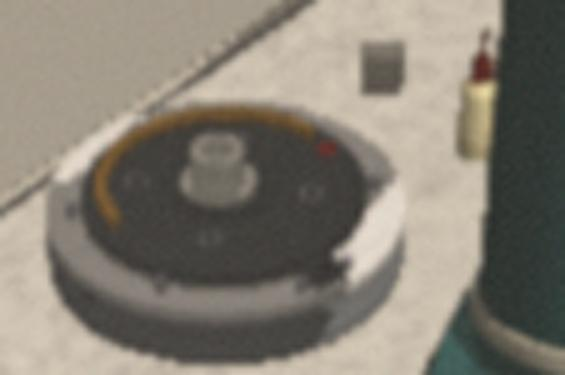

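The crop shows the bead ending near the red dot (crop 438,278, i.e. full image 398,171) and at its plain end (crop 130,200; full 336,155). The lug points toward the robot and the pins look short. I'll refine the centre from the disc outline.

```bash
cat >> m.py <<'E'
print('---')
r=rs['top']; g=cv2.cvtColor(r['pixels'],cv2.COLOR_RGB2GRAY).astype(float)
c0=np.array([.5325,-.1107])
K=r['intrinsics'];R=cv2.Rodrigues(r['rotation'])[0];p=r['position']
def pix(P): q=K@(R.T@(np.asarray(P)-p)); return q[:2]/q[2]
def scan(rad,z,sgn,h,angs):   # radial edge of strongest gradient of sign sgn
    out=[]
    for a in np.radians(angs):
        t=np.arange(rad-h,rad+h,.0005); uv=np.array([pix([c0[0]+k*np.cos(a),c0[1]+k*np.sin(a),z]) for k in t],np.float32)
        s=cv2.remap(g.astype(np.float32),uv[None,:,0],uv[None,:,1],cv2.INTER_LINEAR)[0]
        k=np.argmax(sgn*np.gradient(cv2.GaussianBlur(s[None],(9,1),2)[0])[4:-4])+4; out.append(c0+t[k]*np.array([np.cos(a),np.sin(a)]))
    return np.array(out)
def rob(P):
    for _ in range(4):
        c,Rr,sd=circ(P); e=np.abs(np.hypot(*(P-c).T)-Rr); P=P[e<=max(2*sd,.0008)]
    return c.round(4),Rr.round(4),sd.round(4),len(P)
print('disc',rob(scan(.092,.056,1,.008,np.r_[0:160:4,210:360:4])))
print('table',rob(scan(.116,.046,1,.008,np.r_[0:150:4])), rob(scan(.116,.046,-1,.01,np.r_[0:360:4])))
hsv=cv2.cvtColor(r['pixels'],cv2.COLOR_RGB2HSV)
print('bead outer',rob(scan(.082,.064,-1,.006,np.arange(-92,66,4))),'inner',rob(scan(.074,.064,1,.006,np.arange(-92,66,4))))
W=wmap(r); print('bush top', W[140:190,345:385][W[140:190,345:385,2]>.08].mean(0))
# end angles along r=.078 via saturation
for a in list(range(-106,-92,1))+list(range(62,78,1)):
    u=pix([c0[0]+.078*np.cos(np.radians(a)),c0[1]+.078*np.sin(np.radians(a)),.064])
    print(a,cv2.remap(hsv[...,1].astype(np.float32),np.float32([[u[0]]]),np.float32([[u[1]]]),1)[0,0].round(),end='; ')
w=W[100:118,300:420]; print('\nwall',np.percentile(w[...,0][w[...,2]>.1],[5,50]) if (w[...,2]>.1).any() else 0)
from itertools import product
# pins: heights off the face outside r 93
W2=W.reshape(-1,3);d=np.hypot(*(W2[:,:2]-c0).T);k=(d>.094)&(d<.112)&(W2[:,2]>.05)&(W2[:,2]<.09);print('pins z',k.sum(),np.percentile(W2[k,2],[50,90,100]) if k.any() else '')
E
python3 m.py | sed -n '/---/,$p'
```

```text
---
disc (array([ 0.5301, -0.1106]), np.float64(0.0915), np.float64(0.0005), 66)
table (array([ 0.5284, -0.1184]), np.float64(0.1221), np.float64(0.0008), 32) (array([ 0.5333, -0.112 ]), np.float64(0.1159), np.float64(0.0051), 90)
bead outer (array([ 0.531 , -0.1116]), np.float64(0.082), np.float64(0.0004), 38) inner (array([ 0.5312, -0.1118]), np.float64(0.0736), np.float64(0.0003), 40)
bush top [ 0.51587538 -0.10031083  0.16187632]
-106 71.0; -105 38.0; -104 15.0; -103 45.0; -102 81.0; -101 132.0; -100 169.0; -99 179.0; -98 183.0; -97 180.0; -96 181.0; -95 183.0; -94 183.0; -93 182.0; 62 183.0; 63 182.0; 64 183.0; 65 182.0; 66 185.0; 67 190.0; 68 187.0; 69 182.0; 70 176.0; 71 167.0; 72 149.0; 73 108.0; 74 49.0; 75 17.0; 76 13.0; 77 12.0; 
wall [0.31949597 0.31949597]
pins z 115 [0.05285153 0.05518075 0.05658686]
```

```bash
cat > t.py <<'E'
from h import *
from scipy.spatial.transform import Rotation as Ro
C=np.array([.5316,-.1112]); A0,A1=-98.3,69.7; OFF=-10; NOSE=.017
def pose(a,tipz):
    p=np.r_[C+.078*np.array([np.cos(np.radians(a)),np.sin(np.radians(a))]),tipz+NOSE]
    return p,Ro.from_euler('z',a+180+OFF,degrees=True)*Ro.from_euler('x',180,degrees=True)
def row(p,Rt):
    o=manip.get_obs(); R0=Ro.from_rotvec(o['orientation'])
    return np.r_[(R0.inv()*Rt).as_rotvec().round(3),(R0.inv().apply(p-o['ee_pos'])*1e3).round(1)]
def stat():
    o=manip.get_obs(); R0=Ro.from_rotvec(o['orientation']); d=o['ee_pos'][:2]-C
    x=R0.apply([1,0,0]); print('t',o['clock'],'F',o['force'].round(2),'r',np.hypot(*d).round(4),'ang',np.degrees(np.arctan2(d[1],d[0])).round(2),'tipz',(o['ee_pos'][2]-NOSE).round(4),'yaw',np.degrees(np.arctan2(x[1],x[0])).round(1),'q6',o['joint_pos'][5].round(2),'open',o['opening'])
E
python3 -c "
from t import *
stat(); print(row(*pose(A0,.2)))"
```

```text
t 0.1 F [-0.2   0.45  0.49] r 0.626 ang -121.71 tipz 0.218 yaw 17.5 q6 -0.04 open 0.09296310419547295
[-1.000e-03 -1.000e-03 -9.470e-01  4.398e+02 -3.390e+02  1.840e+01]
```

Call:
apply_moves(rows=[[[0,0,-0.947,440,-339,18,-1],[0,0,-0.947,440,-339,18,-1],[0,0,-0.947,440,-339,18,-1],[0,0,-0.947,440,-339,18,-1],[0,0,-0.947,440,-339,18,-1],[0,0,-0.947,440,-339,18,-1],[0,0,-0.947,440,-339,18,-1],[0,0,-0.947,440,-339,18,-1],[0,0,-0.947,440,-339,18,-1],[0,0,-0.947,440,-339,18,-1],[0,0,-0.947,440,-339,18,-1],[0,0,-0.947,440,-339,18,-1]]], force=10)

```text
clock: 1.3
ee_pos: [0.5223, -0.1844, 0.2167]
orientation: [-2.541, -1.844, -0.001]
force: [-0.0, 0.5, -0.4]
opening: 0.0025
```

```bash
python3 -c "
from t import *
stat(); print(row(*pose(A0,.1)))"
```

```text
t 1.3 F [-0.    0.53 -0.37] r 0.0737 ang -97.24 tipz 0.1997 yaw 72.0 q6 -0.07 open 0.002507554993057741
[-1.00e-03 -2.00e-03  4.00e-03 -4.60e+00 -5.00e-01  9.97e+01]
```

Call:
apply_moves(rows=[[[0,0,0.004,-4.6,-0.5,30,-1],[0,0,0.004,-4.6,-0.5,60,-1],[0,0,0.004,-4.6,-0.5,90,-1],[0,0,0.004,-4.6,-0.5,110,-1],[0,0,0.004,-4.6,-0.5,120,-1],[0,0,0.004,-4.6,-0.5,120,-1],[0,0,0.004,-4.6,-0.5,120,-1]]])

```text
clock: 2.0
ee_pos: [0.5206, -0.1886, 0.0977]
orientation: [-2.545, -1.839, -0.002]
force: [-0.1, 0.5, -0.4]
opening: 0.0006
```

```bash
python3 -c "
from t import *
stat(); print(row(*pose(A0,.064)))
a=[]
for n,(x0,y0) in(('top',(310,100)),('scene',(255,120))):
    r=snap(n); a.append(cv2.resize(r['pixels'][y0:y0+100,x0:x0+130,::-1],None,fx=3,fy=5.5*3/5.5,interpolation=cv2.INTER_CUBIC))
    W=wmap(r)
cv2.imwrite('pics/b.png',np.hstack(a))"
```

```text
t 2.0 F [-0.09  0.52 -0.4 ] r 0.0782 ang -98.07 tipz 0.0807 yaw 71.7 q6 -0.08 open 0.0005835413340316601
[-0.00e+00 -2.00e-03  0.00e+00  1.00e-01 -3.00e-01  1.67e+01]
```

View pics/b.png

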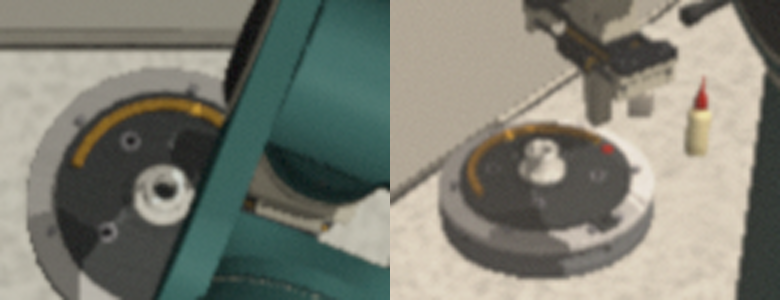

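The tip hovers just above the bead end beside the red dot (scene crop about 598,122; bead end about 600,137), so it's aligned. Next I'll lower it gently.

Call:
apply_moves(rows=[[[0,0,0,0,0,6,-1],[0,0,0,0,0,10,-1],[0,0,0,0,0,13,-1],[0,0,0,0,0,14,-1],[0,0,0,0,0,15,-1],[0,0,0,0,0,16,-1],[0,0,0,0,0,17,-1],[0,0,0,0,0,17.5,-1],[0,0,0,0,0,18,-1],[0,0,0,0,0,18,-1],[0,0,0,0,0,18,-1]]])

```text
clock: 3.2
ee_pos: [0.5209, -0.1886, 0.0803]
orientation: [-2.546, -1.84, -0.003]
force: [-1.2, 1.0, 1.9]
opening: 0.0005
```

```bash
python3 -c "
from t import *
stat(); print(row(*pose(A0,.061)))"
```

```text
t 3.2 F [-1.19  1.    1.9 ] r 0.0782 ang -97.85 tipz 0.0633 yaw 71.7 q6 -0.08 open 0.0004947151185740188
[ 1.0e-03 -2.0e-03  0.0e+00  1.0e-01 -6.0e-01  2.3e+00]
```

```bash
cat > run.py <<'E'
import sys
from t import *
stat(); a1=float(sys.argv[1]); z=float(sys.argv[2]); n=int(sys.argv[3]) if len(sys.argv)>3 else 12
o=manip.get_obs(); d=o['ee_pos'][:2]-C; a0=np.degrees(np.arctan2(d[1],d[0]))
for k in range(1,n+1):
    print(row(*pose(a0+(a1-a0)*k/n,z))[2:].tolist())
E
python3 run.py -85 .0605
```

```text
t 3.2 F [-1.19  1.    1.9 ] r 0.0782 ang -97.85 tipz 0.0633 yaw 71.7 q6 -0.08 open 0.0004947151185740188
[-0.026, 0.4, 1.4, 2.8]
[-0.045, 0.7, 2.8, 2.8]
[-0.064, 1.1, 4.2, 2.8]
[-0.082, 1.4, 5.7, 2.8]
[-0.101, 1.8, 7.1, 2.8]
[-0.12, 2.2, 8.5, 2.8]
[-0.138, 2.7, 9.8, 2.8]
[-0.157, 3.1, 11.2, 2.8]
[-0.176, 3.6, 12.6, 2.8]
[-0.194, 4.1, 14.0, 2.8]
[-0.213, 4.7, 15.3, 2.8]
[-0.232, 5.2, 16.7, 2.8]
```

Call:
apply_moves(rows=[[[0,0,0,0,-0.6,1,-1],[0,0,0,0,-0.6,2,-1],[0,0,0,0,-0.6,2.5,-1],[0,0,0,0,-0.6,2.5,-1]]])

```text
clock: 3.6
ee_pos: [0.5206, -0.1885, 0.0779]
orientation: [2.546, 1.84, 0.003]
force: [3.3, -1.1, 4.3]
opening: 0.0005
```

```bash
python3 run.py -86 .0605
```

```text
t 3.6 F [ 3.27 -1.12  4.33] r 0.0781 ang -98.11 tipz 0.0609 yaw 71.7 q6 -0.08 open 0.0005161133245776835
[-0.021, 0.3, 1.3, 0.4]
[-0.038, 0.6, 2.7, 0.4]
[-0.056, 0.9, 4.0, 0.4]
[-0.073, 1.2, 5.4, 0.4]
[-0.091, 1.6, 6.7, 0.4]
[-0.109, 2.0, 8.0, 0.4]
[-0.126, 2.4, 9.3, 0.4]
[-0.144, 2.8, 10.6, 0.4]
[-0.162, 3.2, 11.9, 0.4]
[-0.179, 3.7, 13.2, 0.4]
[-0.197, 4.2, 14.5, 0.4]
[-0.214, 4.7, 15.8, 0.4]
```

Call:
apply_moves(rows=[[[0,0,-0.021,0.3,1.3,0,-1],[0,0,-0.038,0.6,2.7,0,-1],[0,0,-0.056,0.9,4.0,0,-1],[0,0,-0.073,1.2,5.4,0,-1],[0,0,-0.091,1.6,6.7,0,-1],[0,0,-0.109,2.0,8.0,0,-1],[0,0,-0.126,2.4,9.3,0,-1],[0,0,-0.144,2.8,10.6,0,-1],[0,0,-0.162,3.2,11.9,0,-1],[0,0,-0.179,3.7,13.2,0,-1],[0,0,-0.197,4.2,14.5,0,-1],[0,0,-0.214,4.7,15.8,0,-1]]])

```text
clock: 4.8
ee_pos: [0.5372, -0.189, 0.0779]
orientation: [2.333, 2.103, 0.003]
force: [-2.9, -0.7, 3.9]
opening: 0.0004
```

```bash
python3 run.py -74 .0608
```

```text
t 4.8 F [-2.89 -0.71  3.9 ] r 0.078 ang -85.9 tipz 0.0609 yaw 84.1 q6 -0.28 open 0.00043875775712364824
[-0.018, 0.3, 1.3, 0.1]
[-0.035, 0.6, 2.6, 0.1]
[-0.052, 0.8, 4.0, 0.1]
[-0.07, 1.2, 5.3, 0.1]
[-0.087, 1.5, 6.6, 0.1]
[-0.104, 1.9, 7.9, 0.1]
[-0.122, 2.2, 9.2, 0.1]
[-0.139, 2.6, 10.5, 0.1]
[-0.156, 3.1, 11.7, 0.1]
[-0.174, 3.5, 13.0, 0.1]
[-0.191, 4.0, 14.3, 0.2]
[-0.208, 4.5, 15.5, 0.2]
```

Call:
apply_moves(rows=[[[0,0,-0.018,0.3,1.3,0,-1],[0,0,-0.035,0.6,2.6,0,-1],[0,0,-0.052,0.8,4.0,0,-1],[0,0,-0.07,1.2,5.3,0,-1],[0,0,-0.087,1.5,6.6,0,-1],[0,0,-0.104,1.9,7.9,0,-1],[0,0,-0.122,2.2,9.2,0,-1],[0,0,-0.139,2.6,10.5,0,-1],[0,0,-0.156,3.1,11.7,0,-1],[0,0,-0.174,3.5,13.0,0,-1],[0,0,-0.191,4.0,14.3,0,-1],[0,0,-0.208,4.5,15.5,0,-1]]])

```text
clock: 6.0
ee_pos: [0.5532, -0.1861, 0.0779]
orientation: [2.1, 2.335, 0.003]
force: [-3.3, -0.5, 3.8]
opening: 0.0004
```

```bash
python3 run.py -62 .0608 | sed -n '1p;5p;13p'; python3 - <<'E'
from h import *
r=snap('scene'); cv2.imwrite('pics/d.png',cv2.resize(r['pixels'][110:230,240:400,::-1],None,fx=4,fy=4,interpolation=cv2.INTER_CUBIC))
E
```

```text
t 6.0 F [-3.33 -0.53  3.76] r 0.078 ang -73.94 tipz 0.0609 yaw 96.1 q6 -0.48 open 0.0004331689247140162
[-0.069, 1.1, 5.3, 0.1]
[-0.208, 4.5, 15.6, 0.2]
```

View pics/d.png

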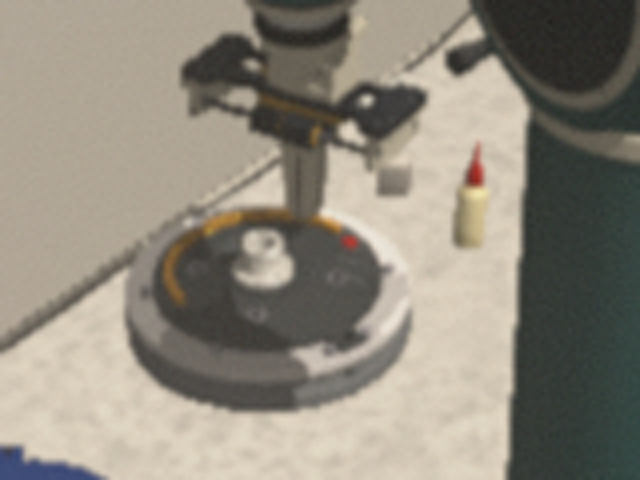

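The tip sits on the bead at crop (303,215), and the cover and bush haven't moved. I'll continue the run.

Call:
apply_moves(rows=[[[0,0,-0.018,0.3,1.3,0,-1],[0,0,-0.035,0.6,2.6,0,-1],[0,0,-0.052,0.8,4.0,0,-1],[0,0,-0.07,1.2,5.3,0,-1],[0,0,-0.087,1.5,6.6,0,-1],[0,0,-0.104,1.9,7.9,0,-1],[0,0,-0.122,2.2,9.2,0,-1],[0,0,-0.139,2.6,10.5,0,-1],[0,0,-0.156,3.1,11.7,0,-1],[0,0,-0.174,3.5,13.0,0,-1],[0,0,-0.191,4.0,14.3,0,-1],[0,0,-0.208,4.5,15.6,0,-1]]])

```text
clock: 7.25
ee_pos: [0.5684, -0.1799, 0.078]
orientation: [1.843, 2.543, 0.003]
force: [-2.9, -1.2, 4.4]
opening: 0.0006
```

```bash
python3 run.py -50 .0608 | sed -n '1p;5p;13p'
```

```text
t 7.25 F [-2.9  -1.2   4.42] r 0.078 ang -61.81 tipz 0.061 yaw 108.1 q6 -0.67 open 0.0005589322964993177
[-0.07, 1.1, 5.2, 0.2]
[-0.207, 4.4, 15.4, 0.2]
```

Call:
apply_moves(rows=[[[0,0,-0.018,0.3,1.3,0,-1],[0,0,-0.035,0.6,2.6,0,-1],[0,0,-0.052,0.8,4.0,0,-1],[0,0,-0.07,1.2,5.3,0,-1],[0,0,-0.087,1.5,6.6,0,-1],[0,0,-0.104,1.9,7.9,0,-1],[0,0,-0.122,2.2,9.2,0,-1],[0,0,-0.139,2.6,10.5,0,-1],[0,0,-0.156,3.1,11.7,0,-1],[0,0,-0.174,3.5,13.0,0,-1],[0,0,-0.191,4.0,14.3,0,-1],[0,0,-0.208,4.4,15.5,0,-1]]])

```text
clock: 8.45
ee_pos: [0.5819, -0.1709, 0.078]
orientation: [1.567, 2.721, 0.003]
force: [-2.3, -2.0, 4.5]
opening: 0.0008
```

```bash
python3 run.py -38 .0608 | sed -n '1p;5p;13p'
```

```text
t 8.45 F [-2.25 -2.03  4.5 ] r 0.078 ang -49.87 tipz 0.061 yaw 120.1 q6 -0.85 open 0.0008298313791012652
[-0.069, 1.1, 5.3, 0.2]
[-0.207, 4.4, 15.5, 0.3]
```

Call:
apply_moves(rows=[[[0,0,-0.018,0.3,1.3,0,-1],[0,0,-0.035,0.6,2.6,0,-1],[0,0,-0.052,0.8,4.0,0,-1],[0,0,-0.07,1.2,5.3,0,-1],[0,0,-0.087,1.5,6.6,0,-1],[0,0,-0.104,1.9,7.9,0,-1],[0,0,-0.122,2.2,9.2,0,-1],[0,0,-0.139,2.6,10.5,0,-1],[0,0,-0.156,3.1,11.7,0,-1],[0,0,-0.174,3.5,13.0,0,-1],[0,0,-0.191,4.0,14.3,0,-1],[0,0,-0.208,4.4,15.5,0,-1]]])

```text
clock: 9.65
ee_pos: [0.5932, -0.1592, 0.0781]
orientation: [1.274, 2.87, 0.003]
force: [-2.4, -2.2, 4.0]
opening: 0.0005
```

```bash
python3 run.py -26 .0608 | sed -n '1p;5p;13p'
```

```text
t 9.65 F [-2.4  -2.19  3.95] r 0.078 ang -37.91 tipz 0.0611 yaw 132.1 q6 -1.04 open 0.0005445604841177278
[-0.069, 1.2, 5.3, 0.3]
[-0.207, 4.5, 15.6, 0.3]
```

Call:
apply_moves(rows=[[[0,0,-0.018,0.3,1.3,0.1,-1],[0,0,-0.035,0.6,2.6,0.1,-1],[0,0,-0.052,0.8,4.0,0.1,-1],[0,0,-0.07,1.2,5.3,0.2,-1],[0,0,-0.087,1.5,6.6,0.2,-1],[0,0,-0.104,1.9,7.9,0.2,-1],[0,0,-0.122,2.2,9.2,0.2,-1],[0,0,-0.139,2.6,10.5,0.2,-1],[0,0,-0.156,3.1,11.7,0.2,-1],[0,0,-0.174,3.5,13.0,0.2,-1],[0,0,-0.191,4.0,14.3,0.2,-1],[0,0,-0.208,4.5,15.6,0.2,-1]]])

```text
clock: 10.85
ee_pos: [0.6018, -0.1453, 0.0779]
orientation: [0.967, 2.987, 0.003]
force: [-1.8, -3.0, 2.8]
opening: 0.0002
```

```bash
python3 run.py -14 .0608 | sed -n '1p;5p;13p'; python3 - <<'E'
from h import *
r=snap('scene'); cv2.imwrite('pics/e.png',cv2.resize(r['pixels'][110:230,240:400,::-1],None,fx=4,fy=4,interpolation=cv2.INTER_CUBIC))
E
```

```text
t 10.85 F [-1.83 -3.    2.77] r 0.078 ang -25.89 tipz 0.0609 yaw 144.1 q6 -1.22 open 0.00022280175125668686
[-0.069, 1.2, 5.3, 0.1]
[-0.207, 4.5, 15.5, 0.2]
```

View pics/e.png

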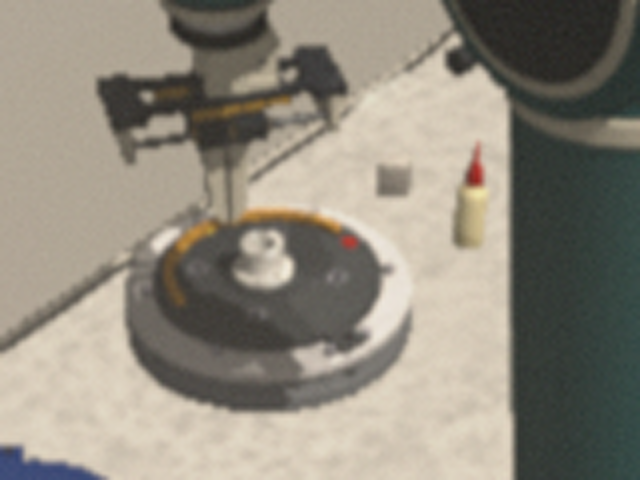

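The tip is on the bead at crop (228,222), and the bush, block and oiler haven't moved. I'll go on 0.5 mm lower to stay in firm contact.

Call:
apply_moves(rows=[[[0,0,-0.018,0.3,1.3,0.2,-1],[0,0,-0.035,0.6,2.6,0.4,-1],[0,0,-0.052,0.8,4.0,0.5,-1],[0,0,-0.07,1.2,5.3,0.5,-1],[0,0,-0.087,1.5,6.6,0.5,-1],[0,0,-0.104,1.9,7.9,0.5,-1],[0,0,-0.122,2.2,9.2,0.5,-1],[0,0,-0.139,2.6,10.5,0.5,-1],[0,0,-0.156,3.1,11.7,0.5,-1],[0,0,-0.174,3.5,13.0,0.5,-1],[0,0,-0.191,4.0,14.3,0.5,-1],[0,0,-0.208,4.5,15.5,0.5,-1]]])

```text
clock: 12.1
ee_pos: [0.6073, -0.1298, 0.0774]
orientation: [0.648, 3.072, 0.002]
force: [-1.6, -3.8, 4.6]
opening: 0.0005
```

```bash
python3 run.py -2 .0605 | sed -n '1p;5p;13p'
```

```text
t 12.1 F [-1.64 -3.84  4.6 ] r 0.078 ang -13.82 tipz 0.0604 yaw 156.2 q6 -1.41 open 0.0005457839674225049
[-0.069, 1.1, 5.3, -0.1]
[-0.206, 4.4, 15.5, -0.1]
```

Call:
apply_moves(rows=[[[0,0,-0.018,0.3,1.3,0,-1],[0,0,-0.035,0.6,2.6,0,-1],[0,0,-0.052,0.8,4.0,0,-1],[0,0,-0.07,1.2,5.3,0,-1],[0,0,-0.087,1.5,6.6,0,-1],[0,0,-0.104,1.9,7.9,0,-1],[0,0,-0.122,2.2,9.2,0,-1],[0,0,-0.139,2.6,10.5,0,-1],[0,0,-0.156,3.1,11.7,0,-1],[0,0,-0.174,3.5,13.0,0,-1],[0,0,-0.191,4.0,14.3,0,-1],[0,0,-0.207,4.4,15.5,0,-1]]])

```text
clock: 13.3
ee_pos: [0.6096, -0.1137, 0.0775]
orientation: [0.325, 3.123, 0.002]
force: [-0.3, -2.8, 5.2]
opening: 0.001
```

```bash
python3 run.py 10 .0605 | sed -n '1p;5p;13p'
```

```text
t 13.3 F [-0.26 -2.82  5.23] r 0.078 ang -1.86 tipz 0.0605 yaw 168.1 q6 -1.59 open 0.0009725218899263578
[-0.069, 1.1, 5.3, -0.0]
[-0.207, 4.4, 15.5, -0.0]
```

Call:
apply_moves(rows=[[[0,0,-0.018,0.3,1.3,0,-1],[0,0,-0.035,0.6,2.6,0,-1],[0,0,-0.052,0.8,4.0,0,-1],[0,0,-0.07,1.2,5.3,0,-1],[0,0,-0.087,1.5,6.6,0,-1],[0,0,-0.104,1.9,7.9,0,-1],[0,0,-0.122,2.2,9.2,0,-1],[0,0,-0.139,2.6,10.5,0,-1],[0,0,-0.156,3.1,11.7,0,-1],[0,0,-0.174,3.5,13.0,0,-1],[0,0,-0.191,4.0,14.3,0,-1],[0,0,-0.207,4.4,15.5,0,-1]]])

```text
clock: 14.5
ee_pos: [0.6084, -0.0976, 0.0775]
orientation: [-0.002, 3.14, 0.002]
force: [-0.5, -3.0, 5.1]
opening: 0.0006
```

```bash
python3 run.py 22 .0605 | sed -n '1p;5p;13p'
```

```text
t 14.5 F [-0.49 -3.05  5.11] r 0.078 ang 10.07 tipz 0.0605 yaw -179.9 q6 -1.77 open 0.0006314378403450708
[-0.07, 1.2, 5.3, 0.0]
[-0.208, 4.5, 15.6, 0.0]
```

Call:
apply_moves(rows=[[[0,0,-0.018,0.3,1.3,0,-1],[0,0,-0.035,0.6,2.6,0,-1],[0,0,-0.052,0.8,4.0,0,-1],[0,0,-0.07,1.2,5.3,0,-1],[0,0,-0.087,1.5,6.6,0,-1],[0,0,-0.104,1.9,7.9,0,-1],[0,0,-0.122,2.2,9.2,0,-1],[0,0,-0.139,2.6,10.5,0,-1],[0,0,-0.156,3.1,11.7,0,-1],[0,0,-0.174,3.5,13.0,0,-1],[0,0,-0.191,4.0,14.3,0,-1],[0,0,-0.208,4.5,15.6,0,-1]]])

```text
clock: 15.7
ee_pos: [0.6039, -0.0819, 0.0775]
orientation: [-0.33, 3.122, 0.001]
force: [0.9, -3.4, 4.2]
opening: 0.0003
```

```bash
python3 run.py 34 .0605 | sed -n '1p;5p;13p'
```

```text
t 15.7 F [ 0.9  -3.45  4.18] r 0.078 ang 22.1 tipz 0.0605 yaw -167.9 q6 -1.96 open 0.00025444907454419624
[-0.07, 1.1, 5.3, 0.0]
[-0.208, 4.5, 15.5, 0.0]
```

Call:
apply_moves(rows=[[[0,0,-0.018,0.3,1.3,0,-1],[0,0,-0.035,0.6,2.6,0,-1],[0,0,-0.052,0.8,4.0,0,-1],[0,0,-0.07,1.2,5.3,0,-1],[0,0,-0.087,1.5,6.6,0,-1],[0,0,-0.104,1.9,7.9,0,-1],[0,0,-0.122,2.2,9.2,0,-1],[0,0,-0.139,2.6,10.5,0,-1],[0,0,-0.156,3.1,11.7,0,-1],[0,0,-0.174,3.5,13.0,0,-1],[0,0,-0.191,4.0,14.3,0,-1],[0,0,-0.208,4.5,15.5,0,-1]]])

```text
clock: 16.9
ee_pos: [0.5962, -0.0675, 0.0775]
orientation: [-0.654, 3.07, 0.001]
force: [2.3, -3.1, 5.0]
opening: 0.0006
```

```bash
python3 run.py 46 .0605 | sed -n '1p;5p;13p'; python3 - <<'E'
from h import *
r=snap('scene'); cv2.imwrite('pics/f.png',cv2.resize(r['pixels'][110:230,240:400,::-1],None,fx=4,fy=4,interpolation=cv2.INTER_CUBIC))
E
```

```text
t 16.9 F [ 2.26 -3.13  4.97] r 0.078 ang 34.06 tipz 0.0605 yaw -155.9 q6 -2.15 open 0.000586362088686063
[-0.069, 1.1, 5.3, 0.0]
[-0.208, 4.4, 15.6, 0.0]
```

View pics/f.png

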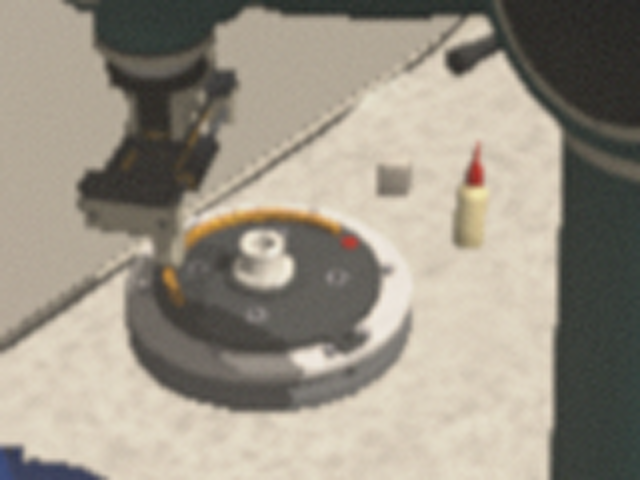

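The tip is on the bead at crop (170,262), with the remaining stretch running down to (180,300), and nothing else has moved.

Call:
apply_moves(rows=[[[0,0,-0.018,0.3,1.3,0,-1],[0,0,-0.035,0.6,2.6,0,-1],[0,0,-0.052,0.8,4.0,0,-1],[0,0,-0.07,1.2,5.3,0,-1],[0,0,-0.087,1.5,6.6,0,-1],[0,0,-0.104,1.9,7.9,0,-1],[0,0,-0.122,2.2,9.2,0,-1],[0,0,-0.139,2.6,10.5,0,-1],[0,0,-0.156,3.1,11.7,0,-1],[0,0,-0.174,3.5,13.0,0,-1],[0,0,-0.191,4.0,14.3,0,-1],[0,0,-0.208,4.4,15.6,0,-1]]])

```text
clock: 18.15
ee_pos: [0.5857, -0.0549, 0.0775]
orientation: [-0.973, 2.985, 0.001]
force: [1.9, -2.6, 3.9]
opening: 0.0008
```

```bash
python3 run.py 58 .0605 | sed -n '1p;5p;13p'
```

```text
t 18.15 F [ 1.9  -2.57  3.91] r 0.0781 ang 46.17 tipz 0.0605 yaw -143.9 q6 -2.34 open 0.0008123397399326876
[-0.07, 1.2, 5.2, 0.0]
[-0.207, 4.5, 15.4, 0.0]
```

Call:
apply_moves(rows=[[[0,0,-0.018,0.3,1.3,0,-1],[0,0,-0.035,0.6,2.6,0,-1],[0,0,-0.052,0.8,4.0,0,-1],[0,0,-0.07,1.2,5.3,0,-1],[0,0,-0.087,1.5,6.6,0,-1],[0,0,-0.104,1.9,7.9,0,-1],[0,0,-0.122,2.2,9.2,0,-1],[0,0,-0.139,2.6,10.5,0,-1],[0,0,-0.156,3.1,11.7,0,-1],[0,0,-0.174,3.5,13.0,0,-1],[0,0,-0.191,4.0,14.3,0,-1],[0,0,-0.207,4.5,15.4,0,-1]]])

```text
clock: 19.35
ee_pos: [0.5729, -0.045, 0.0776]
orientation: [-1.278, 2.867, 0.0]
force: [3.1, -1.2, 5.3]
opening: 0.0006
```

```bash
python3 run.py 70 .0605 | sed -n '1p;5p;13p'
```

```text
t 19.35 F [ 3.09 -1.2   5.31] r 0.078 ang 58.04 tipz 0.0606 yaw -131.9 q6 -2.53 open 0.0005747559083528282
[-0.069, 1.1, 5.3, 0.0]
[-0.208, 4.5, 15.6, 0.0]
```

Call:
apply_moves(rows=[[[0,0,-0.018,0.3,1.3,0,-1],[0,0,-0.035,0.6,2.6,0,-1],[0,0,-0.052,0.8,4.0,0,-1],[0,0,-0.07,1.2,5.3,0,-1],[0,0,-0.087,1.5,6.6,0,-1],[0,0,-0.104,1.9,7.9,0,-1],[0,0,-0.122,2.2,9.2,0,-1],[0,0,-0.139,2.6,10.5,0,-1],[0,0,-0.156,3.1,11.7,0,-1],[0,0,-0.174,3.5,13.0,0,-1],[0,0,-0.191,4.0,14.3,0,-1],[0,0,-0.208,4.5,15.6,0,-1]]])

```text
clock: 20.55
ee_pos: [0.5582, -0.0379, 0.0775]
orientation: [-1.571, 2.718, -0.0]
force: [3.2, -1.5, 4.6]
opening: 0.0008
```

```bash
python3 run.py 71 .0605 3; python3 - <<'E'
from h import *
r=snap('scene'); cv2.imwrite('pics/g.png',cv2.resize(r['pixels'][110:230,240:400,::-1],None,fx=4,fy=4,interpolation=cv2.INTER_CUBIC))
E
```

```text
t 20.55 F [ 3.22 -1.47  4.61] r 0.078 ang 70.09 tipz 0.0605 yaw -119.9 q6 -2.73 open 0.000822993865555365
[-0.006, 0.0, 0.4, 0.0]
[-0.011, 0.1, 0.8, 0.0]
[-0.016, 0.2, 1.2, 0.0]
```

View pics/g.png

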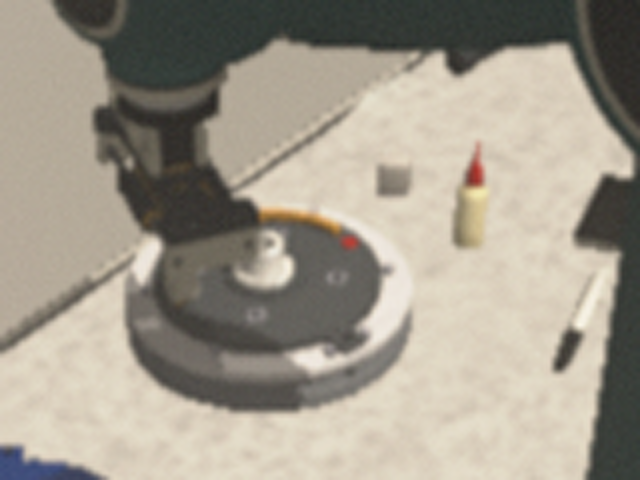

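The tip is at the plain end (crop 180,302). I'll go 1.2 mm further so the end is fully covered, then lift straight up.

Call:
apply_moves(rows=[[[0,0,-0.01,0.1,0.6,0,-1],[0,0,-0.016,0.2,1.2,0,-1],[0,0,-0.016,0.2,1.2,0,-1],[0,0,-0.016,0.2,1.2,-1.5,-1],[0,0,-0.016,0.2,1.2,-3,-1],[0,0,-0.016,0.2,1.2,-4.5,-1],[0,0,-0.016,0.2,1.2,-7,-1],[0,0,-0.016,0.2,1.2,-15,-1],[0,0,-0.016,0.2,1.2,-35,-1],[0,0,-0.016,0.2,1.2,-65,-1],[0,0,-0.016,0.2,1.2,-100,-1],[0,0,-0.016,0.2,1.2,-140,-1]]])

```text
clock: 21.8
ee_pos: [0.5559, -0.0375, 0.2186]
orientation: [-1.595, 2.705, 0.001]
force: [0.7, 0.0, 0.2]
opening: 0.0005
```

```bash
python3 -c "
from t import *
stat(); print(row(np.array([.35,-.45,.26]),Ro.from_euler('z',-160,degrees=True)*Ro.from_euler('x',180,degrees=True)))"
```

```text
t 21.8 F [0.69 0.   0.18] r 0.0776 ang 71.73 tipz 0.2016 yaw -119.0 q6 -2.75 open 0.0005144611301787512
[ 1.000e-03  1.000e-03  7.160e-01  4.606e+02 -1.960e+01 -4.220e+01]
```

Call:
apply_moves(rows=[[[0,0,0.13,20,-1,-42,-1],[0,0,0.26,60,-3,-42,-1],[0,0,0.4,105,-5,-42,-1],[0,0,0.54,150,-7,-42,-1],[0,0,0.68,195,-9,-42,-1],[0,0,0.82,240,-11,-42,-1],[0,0,0.96,285,-13,-42,-1],[0,0,1.1,330,-15,-42,-1],[0,0,1.24,375,-17,-42,-1],[0,0,1.4,420,-19,-42,-1],[0,0,1.4,440,-20,-42,-1],[0,0,1.4,440,-20,-42,-1]]])

```text
clock: 23.0
ee_pos: [0.3589, -0.4339, 0.2598]
orientation: [-0.528, -3.096, -0.003]
force: [-0.5, 1.1, -0.1]
opening: 0.0003
```

```bash
python3 -c "
from h import *
snap('top');snap('scene');print(manip.get_obs()['force'])"; python3 m.py | grep -E "bead|red|disc|pins"; 
```

```text
[ 0.70012497  0.38459083 -0.18891602]
top bead [334 133  66  38 391] px 369.9 144.8 mean [ 0.5817 -0.1235] depthz 0.0621
top red [392 174   7   6  31] px 395.1 176.3 mean [ 0.5045 -0.1849] depthz 0.0555
top red [444 188   8   6  31] px 447.7 190.7 mean [ 0.4691 -0.311 ] depthz 0.0765
scene bead [281 162  44  23 124] px 297.4 168.3 mean [ 0.5825 -0.1263] depthz 0.0651
scene red [325 168   4   3   9] px 326.7 169.1 mean [ 0.5107 -0.1874] depthz 0.0605
disc (array([ 0.5304, -0.1108]), np.float64(0.0912), np.float64(0.0005), 63)
bead outer (array([ 0.5312, -0.1115]), np.float64(0.0818), np.float64(0.0004), 39) inner (array([ 0.5313, -0.1117]), np.float64(0.0734), np.float64(0.0003), 39)
pins z 112 [0.05281541 0.05510356 0.05712773]
```

View pics/topc.png

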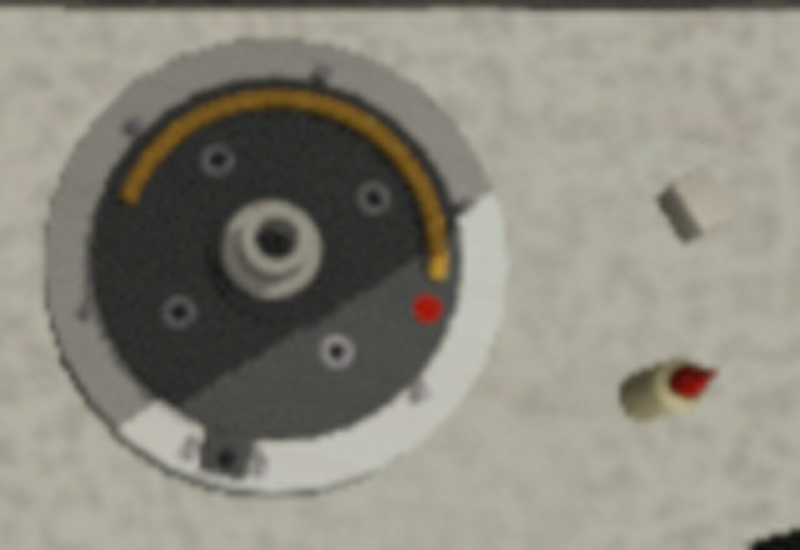

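Everything is where it was: the cover between its pins, the bush on the hub, and the block and oiler standing. The hand is clear, so I'll hand in.

```bash
python3 -c "
from rig import manip
print(manip.hand_in())"
```

```text
the job is handed in; nothing more can be done
None
```

The job is done and handed in. The closed fingertips touched down on the bead at the red-dot end and ran along its top counter-clockwise at 78 mm radius. They went about 2 mm past my estimate of the plain end, then lifted straight up and moved clear. The clock read about 23 s, against the 51 s limit.

- **Pressure:** the upward force on the tip, read at the end of each move of the run, stayed between 2.8 and 5.3 N. The tip ran 3 to 3.5 mm below the bead's free height, against the table's 12 mm stop. I had no direct reading of the table joint.
- **Scene afterwards:** bead, red dot and cover outline came back within about 0.5 mm of where they started in the top view. The cover is between its pins, the bush, gauge block and oiler stand where they were, and the hand touches nothing.
- **Disagreements:**
  - The two cameras placed the bead's centre about 2–3 mm apart, so I used a value between them.
  - The bead's measured span came out 1–4° over the stated 168°. I centred the 168° on it, so each end is known only to about 2 mm.
  - Side drag along the bead was about 3 N.

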